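# Seat the slide carrier on its three-point base

### The arm

A 6-joint arm with a two-finger parallel gripper is mounted at the origin on the work surface. World frame = base frame: x ahead of the robot, y to its left, z up, the work surface at z = 0. Lengths are in m, angles in rad, forces in N, time in s.
With the tool pointing down it reaches from about 0.25 to 0.725 m from the base axis. Payload 4 kg.
Tool frame: the origin (TCP) lies midway between the tips of the shut fingers; the grasp point (between the pads) lies 19 mm behind it; z points along the fingers, y is the direction in which the jaws open and shut (so a half turn about z gives the same grasp; the last joint's range is limited). The gripper opens to 85 mm and grips with 20 to 120 N. Pads are 22 mm wide; open, the fingers measure 114 mm over their backs; the gripper's body (76 mm by 85 mm) begins 54 mm behind the grasp point. The pads swing forward as they close: fully open they stand 13 mm farther back than shut.
Start: joints at [1.271, 0.241, 0.005, 1.335, 0, 1.571], TCP at [0.148, 0.478, 0.231] pointing down, gripper open.
Joint ranges: [-2.72, 2.72], [-1.05, 1.87], [-1.09, 1.28], [-1.99, 2.15], [-1.42, 1.44], [-3.14, 3.14]. Speed limits (rad/s): [2.79, 2.79, 3.14, 3.14, 3.14, 3.14].

### API

Orientations are given as a unit quaternion [x, y, z, w].
In Python, from workcell import bot, eyes, job gives the robot as it stands.
- The arm moves only by the shell command python3 -m crank 'ROWS'. ROWS is a JSON object of lists of equal length, an entry for each row: "dr": the turn, a rotation vector about the tool's x, y, z in rad, a list of three; "travel": the shift along the tool's x, y, z in m, a list of three; "hand": the finger opening in m, from 0 to 0.0854. In form: {"dr": [[wx, wy, wz], ...], "travel": [[x, y, z], ...], "hand": [hand, ...]}. A call has 1 to 10 rows; each row is the pose to reach, as a shift and turn from the pose commanded when the call began, along the tool's axes at that moment; what a row does not reach only later rows make up. A row lasts 1/8 s, in which the tool goes at most 62.5 mm and 10.7 degrees, less where a joint would pass 70% of its speed; a pose out of reach is approached as far as the arm can. A call with a gripper value outside its range is refused whole. The fingers move at their own pace and stop on an object; the grip force is fixed at half the most. Time passes only in rows, so rows that repeat a pose let the fingers close. It gives the time, the measured TCP pose, the force and the opening at its end, in the units of the state.
- bot.get_obs(): the state, without advancing time (a new reading comes with each control period).
- eyes.camera(name): name is "scene" or "top" or "wrist"; returns a dict with "color" (420x560x3 uint8, red, green, blue), "K" (3x3 intrinsics, pixels), "R" (3x3) and "t" (3): a world point X has camera coordinates R X + t; the wrist camera has in their place "T_tool_cam" (4x4, takes a point from camera to tool coordinates, whose origin is the TCP and whose axes are the flange's). Camera axes: x right, y down, z forward; pixel columns grow to the right and rows downward; lengths in m; the calibration is good to about 2 mm. A picture is of the moment at which its call begins: read the wrist's pose just before it. There is no depth.
- job.job_done(): hands the job in, once; it reports no verdict.
The state is a dict: "clock": time; "joint_pos": joint angles; "joint_vel": joint speeds; "tau": joint torques, N m; "eef_pos": TCP position; "tool_rot": TCP orientation; "ft_force": force on the tool from outside, world axes, zero at the start; "ft_torque": the same for the moment, N m; "grip_width": finger opening in m.
Only numpy, scipy, OpenCV 4.12 (cv2) and the standard library are available. Lean on these libraries where they do the work, as an engineer would, in place of code of your own. Each camera call takes 0.05 s, during which the arm holds its last target.

### The job

Pick up the T-shaped slide carrier with the three ball feet and set it on the grey kinematic base, its single front ball in the cone and its two rear balls in the groove and on the flat, so that it sits level and fully home, then let go. Lower it into the seats rather than dropping it, and leave the oblong carrier where it is.

Things in the scene. Friction and masses are not known exactly. Their poses are not given: they have to be found in the camera images.
- tee_carrier: Loose aluminium T-shaped plate, 0.36 kg, 8 mm thick, top 32 mm up; cross bar x -62 to -8, 124 mm wide (y), with a glass slide; stem 40 mm wide out to x = 98. Handle: upright block on top, 44 mm long (x), 18 thick (y), 32 to 68 mm up, centred on the origin: pinch across y. Origin under the handle, level with the bottoms of its ball feet. x along the stem, z up.
- front_ball (a point): Bottom of the carrier's front ball, under the stem at (75, 0, 0) mm in the carrier. The two rear balls are under the cross bar at (-35, 42) and (-35, -42) mm. All are slippery steel, 18 mm in diameter, on 10 mm thick stems; plate underside 24 mm above the ball bottoms.
- seat_base: Fixed grey plate, 215 x 150 x 20 mm (x -92 to 122), with steel seats: cone cup at (75, 0) mm, V groove at (-35, 42), flat pad at (-35, -42), its top 30 mm up. Cone and groove: mouth 36 mm wide, rim 46 mm up, 50 degree walls, take in a ball about 10 mm off. Origin at bench level, x to the cone, z up. Carrier fully home: its origin 30 mm above this one, axes parallel.
- oblong_carrier: Bystander, leave alone: loose aluminium oblong plate 150 (x) x 100 mm on four straight black feet, with two glass slides and the same kind of handle (18 mm thick, 68 mm high). Origin under the handle at bench level.

How it is judged:
At the end, for the whole second after the job is handed in: The T carrier rests released and still on the base: origin within 10 mm of the base's horizontally and 26 to 34 mm above it, front ball at least 65 mm along the base's x (in the cone), heading within 10 degrees of the base's, level within 5 degrees; oblong carrier not moved over 25 mm (horizontal distance between tee_carrier and seat_base below 0.01 m and x of front_ball in the frame of seat_base above 0.065 m and angle between the x axis of tee_carrier and the x axis of seat_base, either way round below 0.175 rad and z of tee_carrier in the frame of seat_base between 0.026 and 0.034 m and angle between tee_carrier's own z axis and vertical below 0.09 rad and linear speed of tee_carrier below 0.02 m/s and contact force between the fingers and tee_carrier below 0.1 N); the robot touches nothing.
It fails at once if the T-shaped carrier is dropped (moves faster than 0.6 m/s with no finger touching it) (linear speed of tee_carrier above 0.6 m/s and contact force between the fingers and tee_carrier below 0.05 N).
It fails at once if the oblong carrier is moved by more than 25 mm (distance of oblong_carrier from where it was at the start of the episode above 0.025 m).
It also fails if it takes over 42 s, if anything falls off the work surface, if the arm or the gripper's body presses on something with over 40 N, if the wrist force passes 120 N, or if a joint passes its speed limit or range.

## Working session

There is one attempt and no reset: what is moved stays moved. The work goes in short steps, Python scripts to look and compute and a shell command to move; the robot and the scene stay as the last step left them, time stands still between calls to the robot, and variables do not carry over. Pictures are saved under pics/ and viewed, and the job is handed in when it is done.

```bash
mkdir -p pics; ls
cat > h.py <<'E'
import numpy as np, cv2
from workcell import bot, eyes, job
from scipy.spatial.transform import Rotation as Rn
def snap(name, fn):
    o=bot.get_obs(); c=eyes.camera(name)
    cv2.imwrite('pics/'+fn+'.png', cv2.cvtColor(c['color'],cv2.COLOR_RGB2BGR))
    d={k:np.array(c[k]) for k in c}; d['pos']=np.array(o['eef_pos']); d['q']=np.array(o['tool_rot'])
    np.savez('pics/'+fn+'.npz',**d); return d
def RT(d):
    if 'R' in d: return d['R'],d['t']
    T=np.eye(4);T[:3,:3]=Rn.from_quat(d['q']).as_matrix();T[:3,3]=d['pos']
    M=np.linalg.inv(T@d['T_tool_cam']); return M[:3,:3],M[:3,3]
def load(fn): return dict(np.load('pics/'+fn+'.npz'))
def px2w(d,u,v,z):
    R,t=RT(d); r=R.T@np.linalg.inv(d['K'])@np.array([u,v,1.]); c=-R.T@t
    return c+r*(z-c[2])/r[2]
def w2px(d,X):
    R,t=RT(d); p=d['K']@(R@np.array(X,float)+t); return p[:2]/p[2]
def crop(fn,x0,y0,x1,y1,s,out):
    im=cv2.imread('pics/'+fn+'.png')[y0:y1,x0:x1]
    cv2.imwrite('pics/'+out+'.png',cv2.resize(im,None,fx=s,fy=s,interpolation=cv2.INTER_CUBIC))
E
python3 - <<'E'
from h import *
for n in ['scene','top','wrist']:
    d=snap(n,n+'0'); R,t=RT(d); print(n,-R.T@t)
o=bot.get_obs(); print({k:np.round(o[k],4).tolist() for k in o}); print(Rn.from_quat(o['tool_rot']).as_matrix().round(3))
E
```

```text
pics
scene [ 1.18902202 -0.25823204  0.49924391]
top [0.39696485 0.00563285 0.99654146]
wrist [0.0762014  0.49946185 0.37338977]
{'clock': 0.15, 'joint_pos': [1.271, 0.2412, 0.004, 1.3352, 0.0, 1.5708], 'joint_vel': [0.001, -0.0007, 0.0033, -0.0018, -0.0011, 0.0012], 'tau': [0.0004, -37.2636, 25.2638, 0.0123, 0.0, -0.0], 'eef_pos': [0.1475, 0.4772, 0.2306], 'tool_rot': [0.1493, 0.9888, -0.0008, -0.0001], 'ft_force': [0.6984, 0.4394, 0.3797], 'ft_torque': [0.0031, 0.0362, 0.0018], 'grip_width': 0.0856}
[[-0.955  0.295 -0.   ]
 [ 0.295  0.955 -0.002]
 [ 0.    -0.002 -1.   ]]
```

View pics/top0.png

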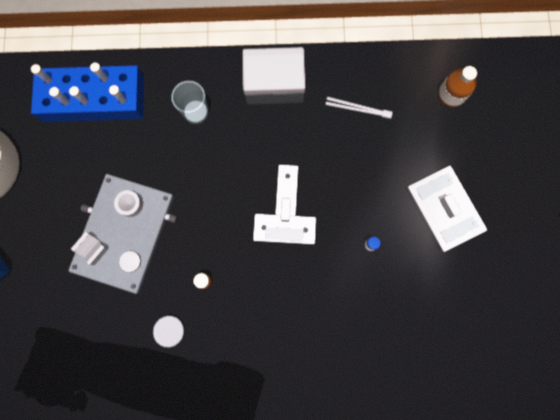

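View pics/scene0.png

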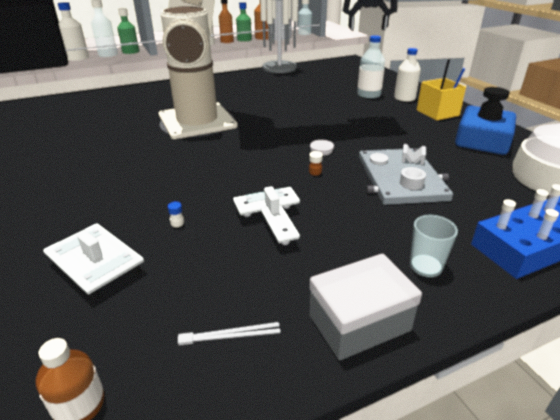

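View pics/wrist0.png

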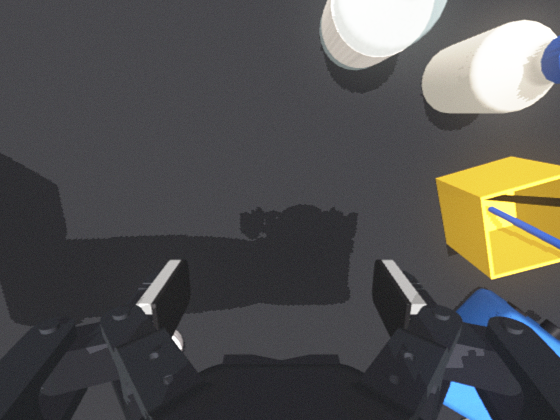

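The top view shows the tee at about (285,215), the base at (122,235), and the oblong at (447,208). There is a brown vial at (202,281) near the base. I'll enlarge the tee and base.

Run:
```python
from h import *
crop('top0',235,150,335,260,6,'t1'); crop('top0',60,165,190,300,4.4,'t2')
d=load('top0'); print(px2w(d,285,215,0),px2w(d,122,235,0),px2w(d,447,208,0),px2w(d,202,281,.03))
```

```text
[0.55551113 0.00467233 0.        ] [0.52190908 0.34792559 0.        ] [ 0.56154469 -0.33618656  0.        ] [0.42150321 0.17400714 0.03      ]
```

View pics/t1.png

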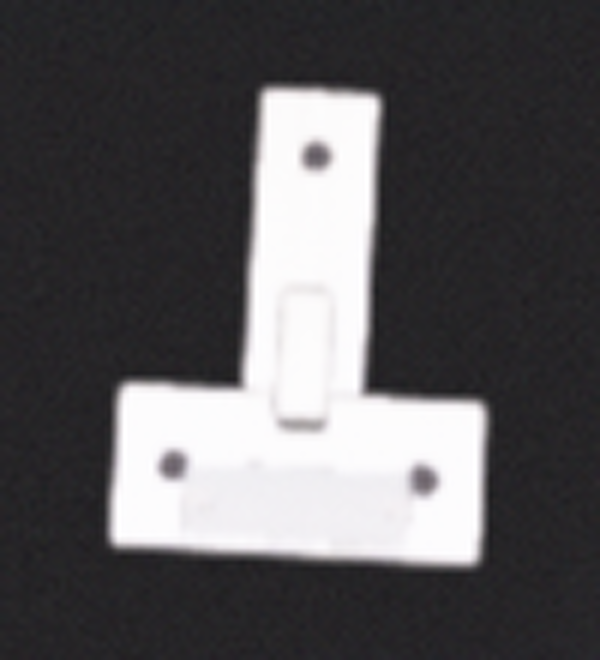

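View pics/t2.png

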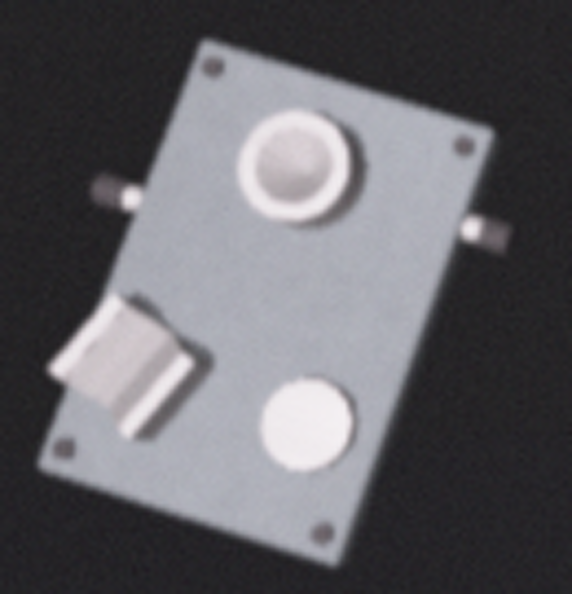

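```bash
cat >> h.py <<'E'
def fit2d(loc,wor):
    loc=np.array(loc,float);wor=np.array(wor)[:,:2];a=loc.mean(0);b=wor.mean(0)
    H=(loc-a).T@(wor-b); th=np.arctan2(H[0,1]-H[1,0],H[0,0]+H[1,1])
    c,s=np.cos(th),np.sin(th);R=np.array([[c,-s],[s,c]]);t=b-R@a
    return t,th,(loc@R.T+t-wor)*1000
E
python3 - <<'E'
from h import *
d=load('top0')
def f(u,v,s,x,y,z): return px2w(d,(u+.5)/s-.5+x,(v+.5)/s-.5+y,z)
tee=[(75,0),(-35,42),(-35,-42),(98,20),(98,-20),(-62,62),(-62,-62),(-8,62),(-8,-62)]
p=[(316,156),(173,464),(424,480),(262,88),(381,95),(110,546),(481,566),(120,383),(486,402)]
t,th,r=fit2d(np.array(tee)/1e3,[f(*q,6,235,150,.032) for q in p]);print(t,th,r.round(1).tolist())
h=[(280,287),(331,288),(277,416),(326,418)]
print('handle',np.mean([f(*q,6,235,150,.068) for q in h],0))
b=[(122,75),(122,-75),(-92.5,75),(-92.5,-75)]
p=[(203,38),(494,132),(38,468),(338,567)]
W=[f(*q,4.4,60,165,.02) for q in p]
W+= [f(294,165,4.4,60,165,.046),f(307,424,4.4,60,165,.030)]; b+=[(75,0),(-35,-42)]
t,th,r=fit2d(np.array(b)/1e3,W);print(t,th,r.round(1).tolist())
E
```

```text
[0.55781188 0.00375195] -0.08177730390588987 [[-0.2, -0.3], [-0.7, -0.7], [0.1, 0.3], [-0.4, -0.3], [-0.0, 0.9], [1.3, -0.3], [1.1, 0.8], [-0.4, -0.5], [-0.8, 0.1]]
handle [0.55812512 0.00406374 0.068     ]
[0.51154226 0.34892141] -0.32990285860026497 [[0.1, 0.6], [1.2, -1.0], [-0.2, 1.4], [-0.4, -0.0], [-0.5, -0.7], [-0.2, -0.4]]
```

```bash
python3 -m crank '{"dr":[[0,0,-0.03],[0,0,-0.05],[0,0,-0.07],[0,0,-0.1],[0,0,-0.12],[0,0,-0.15],[0,0,-0.17],[0,0,-0.2],[0,0,-0.218],[0,0,-0.218]],"travel":[[-0.05,-0.031,0],[-0.1,-0.062,0],[-0.15,-0.094,0],[-0.2,-0.125,0],[-0.25,-0.156,0],[-0.3,-0.187,0],[-0.35,-0.218,0],[-0.4,-0.25,0],[-0.45,-0.281,0],[-0.49,-0.306,0]],"hand":[0.08,0.08,0.08,0.08,0.08,0.08,0.08,0.08,0.08,0.08]}'
python3 -c "
from h import *
o=bot.get_obs();print(o['joint_pos'])"
```

```text
clock: 1.4
eef_pos: [0.5265, 0.0386, 0.2309]
tool_rot: [0.042, 0.999, 0.0, -0.0]
ft_force: [0.4, 1.2, 0.1]
grip_width: 0.0806
[7.30860672e-02 2.96563051e-01 7.90348237e-02 1.35366212e+00
 5.79195694e-05 1.56196075e-01]
```

```bash
python3 -m crank '{"dr":[[0,0,0],[0,0,0],[0,0,0],[0,0,0]],"travel":[[-0.034,-0.032,0.02],[-0.034,-0.032,0.06],[-0.034,-0.032,0.1],[-0.034,-0.032,0.1]],"hand":[0.08,0.08,0.08,0.08]}'
python3 - <<'E'
from h import *
d=snap('wrist','w1')
t=np.array([.5578,.0039]);th=-.0818;c,s=np.cos(th),np.sin(th)
for x,y in [(22,9),(22,-9),(-22,9),(-22,-9)]:
    print(x,y,w2px(d,[*(t+np.array([[c,-s],[s,c]])@[x/1e3,y/1e3]),.068]).round(0))
E
```

```text
clock: 1.9
eef_pos: [0.5534, 0.0057, 0.1276]
tool_rot: [0.041, 0.999, -0.0, -0.005]
ft_force: [-0.2, 0.3, 0.2]
grip_width: 0.0804
22 9 [291. 262.]
22 -9 [266. 262.]
-22 9 [291. 202.]
-22 -9 [265. 202.]
```

View pics/w1.png

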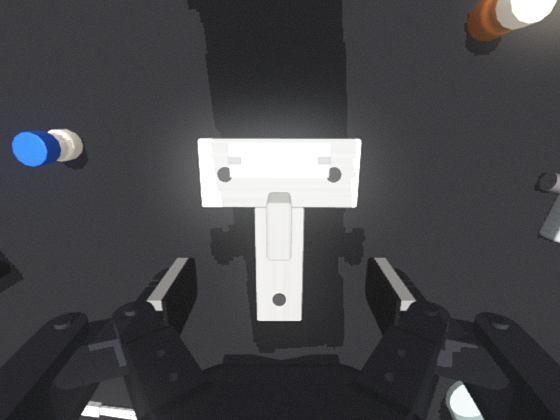

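The handle top is at (267..291, 203..262), which matches the prediction, so I'll descend.

```bash
python3 -m crank '{"dr":[[0,0,0],[0,0,0],[0,0,0],[0,0,0],[0,0,0]],"travel":[[0,0,0.025],[0,0,0.05],[0,0,0.075],[0,0,0.09],[0,0,0.09]],"hand":[0.08,0.08,0.08,0.08,0.08]}'; python3 -m crank '{"dr":[[0,0,0],[0,0,0]],"travel":[[0,0,0],[0,0,0]],"hand":[0.08,0.08]}'
```

```text
clock: 2.58
eef_pos: [0.5568, 0.0061, 0.0416]
tool_rot: [0.041, 0.999, 0.0, -0.0]
ft_force: [-0.1, 0.0, 0.1]
grip_width: 0.0799
clock: 2.82
eef_pos: [0.5577, 0.006, 0.0426]
tool_rot: [0.041, 0.999, 0.0, 0.001]
ft_force: [-0.4, 0.6, -0.2]
grip_width: 0.0801
```

```bash
python3 -m crank '{"dr":[[0,0,0],[0,0,0],[0,0,0],[0,0,0],[0,0,0],[0,0,0],[0,0,0],[0,0,0]],"travel":[[0,-0.002,0.004],[0,-0.002,0.004],[0,-0.002,0.004],[0,-0.002,0.004],[0,-0.002,0.004],[0,-0.002,0.004],[0,-0.002,0.004],[0,-0.002,0.004]],"hand":[0.08,0.08,0.04,0.01,0.0,0.0,0.0,0.0]}'
```

```text
clock: 3.82
eef_pos: [0.5567, 0.004, 0.0375]
tool_rot: [0.041, 0.999, 0.0, 0.0]
ft_force: [-0.1, -1.8, 0.7]
grip_width: 0.0171
```

```bash
python3 -m crank '{"dr":[[0,0,0],[0,0,0],[0,0,0],[0,0,0],[0,0,0],[0,0,0]],"travel":[[0,0,-0.015],[0,0,-0.04],[0,0,-0.07],[0,0,-0.1],[0,0,-0.12],[0,0,-0.12]],"hand":[0,0,0,0,0,0]}'
python3 - <<'E'
from h import *
d=snap('wrist','w2');snap('scene','s2')
E
```

```text
clock: 4.58
eef_pos: [0.5576, 0.004, 0.1594]
tool_rot: [0.041, 0.999, 0.0, 0.002]
ft_force: [0.1, -0.1, -4.1]
grip_width: 0.0172
```

View pics/w2.png

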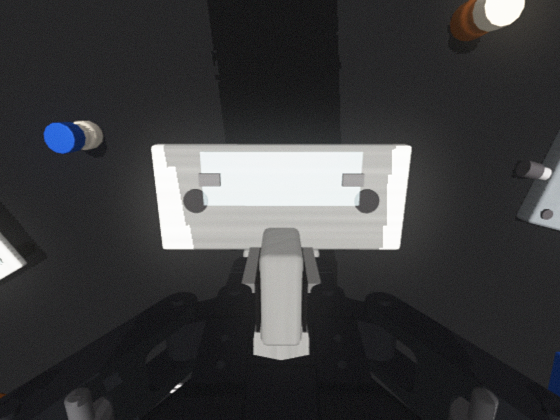

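View pics/s2.png

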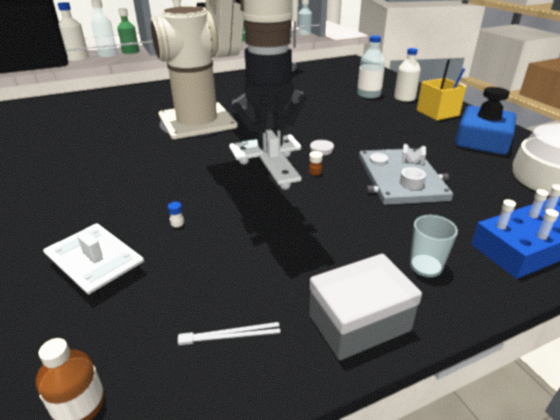

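The carrier is lifted and held, with the rear screws at (195,201) and (367,201). I'll solve its pose in the tool for slip and pitch.

```bash
cat >> h.py <<'E'
from scipy.optimize import least_squares
def pose(d,loc,px,x0,mask=range(6)):
    # carrier pose in world: xyz + rotvec about world from yaw guess
    R,t=RT(d)
    def proj(p): 
        X=(Rn.from_euler('ZYX',[p[3],p[4],p[5]]).apply(loc)+p[:3])@R.T+t; q=X@d['K'].T; return q[:,:2]/q[:,2:]
    r=least_squares(lambda p:(proj(p)-px).ravel(),x0); return r.x,r.fun.reshape(-1,2)
E
python3 - <<'E'
from h import *
d=load('w2')
loc=np.array([(-35,42,32),(-35,-42,32),(-62,62,32),(-62,-62,32),(-8,62,32),(-8,-62,32),(-22,9,68),(-22,-9,68)])/1e3
px=np.array([(367,201),(195,201),(411,146),(153,147),(402,249),(163,249),(298,229),(264,229)],float)
p,r=pose(d,loc,px,[.558,.004,.12,-.082,0,0]); print(p.round(4),r.round(1).tolist(),d['pos'],d['q'])
E
```

```text
[ 0.5663  0.0044  0.1289 -0.0806 -0.2699  0.0099] [[-1.9, -3.1], [3.4, -2.8], [-5.6, -2.2], [5.3, -2.3], [2.6, 2.4], [-3.4, 2.5], [6.0, 2.2], [-6.2, 2.2]] [0.55764558 0.00397215 0.15935634] [4.09353639e-02 9.99159964e-01 9.31729673e-05 1.91169791e-03]
```

Run:
```python
from h import *
d=load('w2')
loc=np.array([(-35,42,32),(-35,-42,32),(-62,62,32),(-62,-62,32),(-8,62,32),(-8,-62,32),(-22,9,68),(-22,-9,68)])/1e3
R,t=RT(d)
for z in [.119,.122]:
  for pt in [-.1,0,.1]:
    X=Rn.from_euler('ZYX',[-.082,pt,0]).apply(loc-[0,0,.057])+[.5577,.004,z+.057]
    print(z,pt,[w2px(d,x).round(0).tolist() for x in X])
print(d['T_tool_cam'].round(3), d['K'])
d=load('w1');loc2=np.vstack([loc,[(.075,0,.032),(.098,.02,.032),(.098,-.02,.032)]])
px=np.array([(334,174),(225,174),(361,139),(198,139),(358,207),(201,207),(291,203),(268,203),(279,299),(302,320),(258,320)],float)
p,r=pose(d,loc2,px,[.558,.004,.0,-.082,0,0]);print(p.round(4),r.round(1).tolist(),d['pos'],d['q'])
crop('w2',130,120,430,360,2.6,'w2c')
```

```text
0.119 -0.1 [[362.0, 199.0], [198.0, 199.0], [405.0, 146.0], [155.0, 146.0], [397.0, 249.0], [163.0, 249.0], [302.0, 246.0], [258.0, 246.0]]
0.119 0 [[364.0, 196.0], [196.0, 196.0], [410.0, 141.0], [150.0, 141.0], [398.0, 245.0], [162.0, 246.0], [302.0, 250.0], [258.0, 250.0]]
0.119 0.1 [[366.0, 193.0], [194.0, 193.0], [416.0, 137.0], [144.0, 137.0], [399.0, 242.0], [161.0, 242.0], [303.0, 255.0], [257.0, 255.0]]
0.122 -0.1 [[363.0, 201.0], [197.0, 201.0], [407.0, 146.0], [153.0, 146.0], [399.0, 252.0], [161.0, 252.0], [303.0, 249.0], [257.0, 249.0]]
0.122 0 [[366.0, 197.0], [195.0, 197.0], [413.0, 141.0], [147.0, 142.0], [400.0, 248.0], [160.0, 248.0], [303.0, 253.0], [257.0, 253.0]]
0.122 0.1 [[368.0, 195.0], [192.0, 195.0], [419.0, 138.0], [141.0, 138.0], [401.0, 244.0], [159.0, 244.0], [303.0, 259.0], [257.0, 259.0]]
[[-0.001 -0.958 -0.286  0.075]
 [ 1.    -0.001  0.     0.   ]
 [-0.    -0.286  0.958 -0.143]
 [ 0.     0.     0.     1.   ]] [[311.79501537   0.         280.81441057]
 [  0.         311.79501537 206.37562355]
 [  0.           0.           1.        ]]
[ 0.558   0.0045 -0.001  -0.0831  0.0063 -0.0027] [[-0.5, 0.1], [0.5, 0.2], [0.8, -0.3], [-0.9, -0.3], [-1.2, 0.4], [1.2, 0.4], [1.7, -0.1], [-1.8, -0.1], [0.7, -1.0], [-0.1, 0.4], [-0.6, 0.4]] [0.5534317  0.00571204 0.12760532] [ 4.10939521e-02  9.99145040e-01 -2.38153203e-04 -4.51884214e-03]
```

View pics/w2c.png

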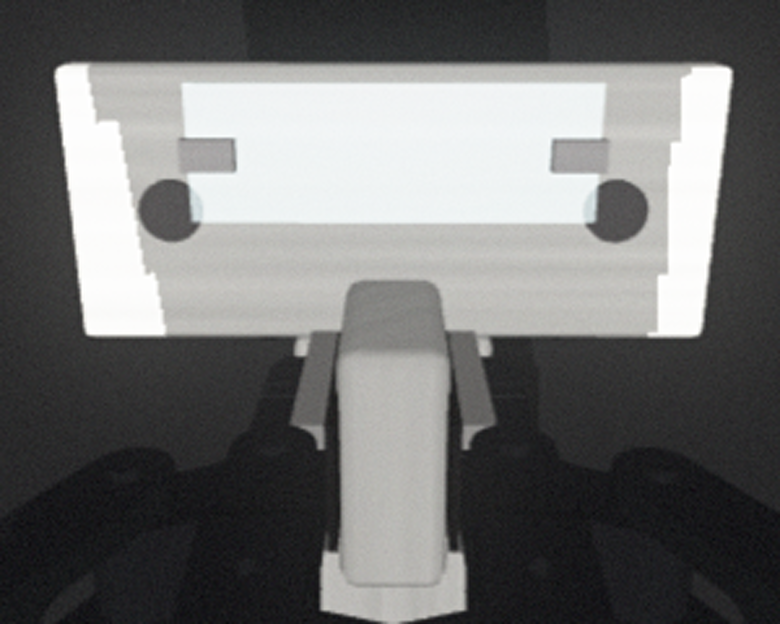

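The earlier handle pixels were the handle's foot. The top rear edge is at (260..302, 254), so I'll refit.

Run:
```python
from h import *
d=load('w2')
loc=np.array([(-35,42,32),(-35,-42,32),(-62,62,32),(-62,-62,32),(-8,62,32),(-8,-62,32),(-22,9,68),(-22,-9,68),(22,9,68),(22,-9,68)])/1e3
px=np.array([(366.8,200.6),(195.6,200.6),(412,144.5),(151,144.5),(400,249),(162.5,249),(302.5,254),(259.5,254),(301.5,344),(261,344)],float)
p,r=pose(d,loc,px,[.558,.004,.12,-.082,0,0]); print(p.round(4),r.round(1).tolist())
```

```text
[ 0.5594  0.0045  0.1197 -0.082  -0.0025  0.0032] [[-1.6, -1.4], [1.7, -1.4], [-0.2, -0.1], [-0.1, 0.0], [-0.6, -0.1], [0.8, -0.3], [1.0, 0.3], [-0.8, 0.2], [-0.0, 1.2], [-0.2, 1.1]]
```

```bash
python3 -m crank '{"dr":[[0,0,0.02],[0,0,0.05],[0,0,0.08],[0,0,0.12],[0,0,0.15],[0,0,0.18],[0,0,0.21],[0,0,0.235],[0,0,0.248],[0,0,0.248]],"travel":[[0.005,0.02,0],[0.014,0.06,0],[0.023,0.105,0],[0.034,0.15,0],[0.044,0.195,0],[0.054,0.24,0],[0.063,0.285,0],[0.07,0.32,0],[0.075,0.34,0],[0.075,0.34,0]],"hand":[0,0,0,0,0,0,0,0,0,0]}'
python3 -m crank '{"dr":[[0,0,0],[0,0,0]],"travel":[[0,0,0],[0,0,0]],"hand":[0,0]}'
python3 - <<'E'
from h import *
print(bot.get_obs()['eef_pos'],Rn.from_quat(bot.get_obs()['tool_rot']).as_matrix().round(4))
snap('top','t3');snap('wrist','w3');snap('scene','s3')
crop('top0',40,150,200,310,3.6,'x');crop('t3',40,130,220,310,3.3,'t3c');crop('s3',280,60,500,240,3.4,'s3c')
E
```

```text
clock: 5.92
eef_pos: [0.5081, 0.35, 0.1551]
tool_rot: [0.163, 0.987, -0.001, -0.001]
ft_force: [-0.0, -0.6, -4.1]
grip_width: 0.0171
clock: 6.18
eef_pos: [0.5096, 0.3478, 0.1568]
tool_rot: [0.165, 0.986, -0.001, -0.0]
ft_force: [0.3, 0.4, -3.8]
grip_width: 0.0172
[0.50960998 0.34775151 0.15684773] [[-9.457e-01  3.251e-01 -9.000e-04]
 [ 3.251e-01  9.457e-01 -9.000e-04]
 [ 5.000e-04 -1.100e-03 -1.000e+00]]
```

View pics/t3c.png

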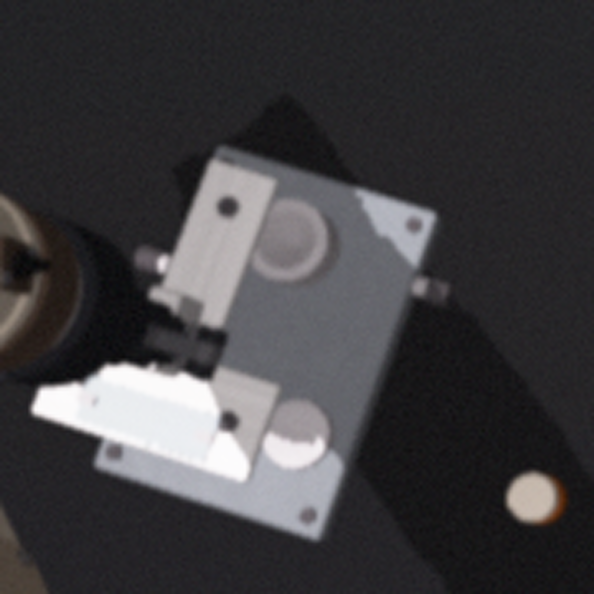

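View pics/w3.png

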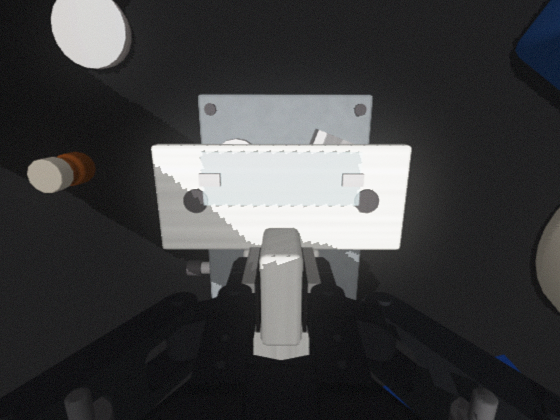

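View pics/s3c.png

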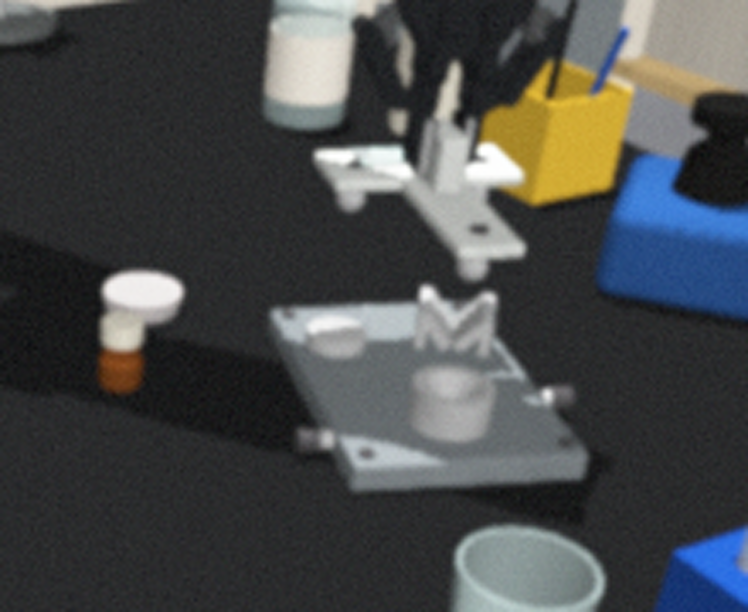

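Run:
```python
from h import *
d=load('t3'); f=lambda u,v,z:px2w(d,40+(u+.5)/3.3-.5,130+(v+.5)/3.3-.5,z)
b=np.array([.51154,.34892]);th=-.33;c,s=np.cos(th),np.sin(th);B=np.array([[c,-s],[s,c]])
print('front screw in base frame',B.T@(f(228,206,.150)[:2]-b),'rear R',B.T@(f(229,421,.150)[:2]-b))
w=load('w3')
for u,v in [(200,95),(371,95),(210,109),(360,109)]: print(B.T@(px2w(w,u,v,.02)[:2]-b))
loc=np.array([(-35,42,32),(-35,-42,32),(-62,62,32),(-62,-62,32),(-8,62,32),(-8,-62,32),(-22,9,68),(-22,-9,68),(22,9,68),(22,-9,68)])/1e3
px=np.array([(366.8,200.6),(195.6,200.6),(411,145),(152,145),(401,249),(161.5,249),(302.5,254),(259.5,254),(301.5,344),(261,344)],float)
p,r=pose(w,loc,px,[.5115,.349,.12,-.33,0,0]); print(p.round(4),B.T@(p[:2]-b))
```

```text
front screw in base frame [ 0.07503919 -0.00158472] rear R [-0.03490815 -0.0445102 ]
[-0.09097556 -0.07002274]
[-0.09070038  0.07478252]
[-0.07964232 -0.06230931]
[-0.07940036  0.06627034]
[ 0.5116  0.3474  0.1175 -0.3313 -0.0056  0.0021] [ 0.00052924 -0.00140424]
```

```bash
python3 -m crank '{"dr":[[0,0,0],[0,0,0],[0,0,0],[0,0,0],[0,0,0],[0,0,0]],"travel":[[0,0.002,0.015],[0,0.002,0.035],[0,0.002,0.055],[0,0.002,0.07],[0,0.002,0.072],[0,0.002,0.072]],"hand":[0,0,0,0,0,0]}'
python3 -m crank '{"dr":[[0,0,0],[0,0,0]],"travel":[[0,0,0],[0,0,0]],"hand":[0,0]}'
python3 - <<'E'
from h import *
snap('top','t4');snap('wrist','w4');snap('scene','s4')
crop('t4',40,130,220,310,3.3,'t4c');crop('s4',330,110,480,230,5,'s4c')
E
```

```text
clock: 7.08
eef_pos: [0.5105, 0.351, 0.0855]
tool_rot: [0.164, 0.986, 0.0, 0.0]
ft_force: [0.7, -0.8, -3.6]
grip_width: 0.0171
clock: 7.32
eef_pos: [0.5107, 0.3512, 0.0862]
tool_rot: [0.164, 0.986, 0.001, 0.001]
ft_force: [-0.2, 0.4, -4.1]
grip_width: 0.0167
```

View pics/t4c.png

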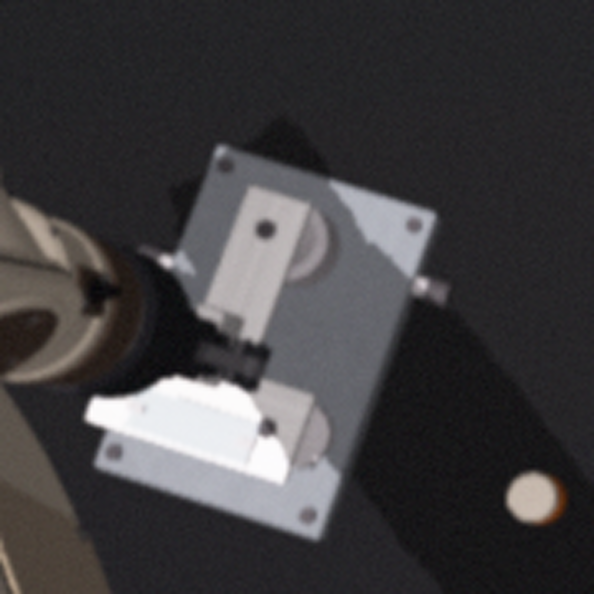

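View pics/s4c.png

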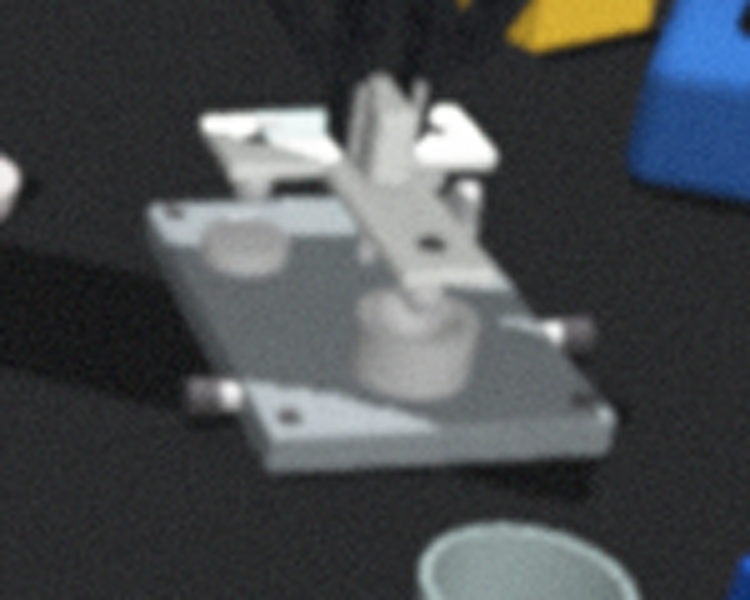

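Run:
```python
from h import *
d=load('t4'); f=lambda u,v,z:px2w(d,40+(u+.5)/3.3-.5,130+(v+.5)/3.3-.5,z)
b=np.array([.51154,.34892]);th=-.33;c,s=np.cos(th),np.sin(th);B=np.array([[c,-s],[s,c]])
print('front screw in base frame',B.T@(f(265.5,229.5,.080)[:2]-b),'rear R',B.T@(f(267,427,.080)[:2]-b))
print(B.T@(d['pos'][:2]-b))
```

```text
front screw in base frame [0.07437894 0.0017646 ] rear R [-0.03462303 -0.04064273]
[-0.00152324  0.00187962]
```

```bash
python3 -m crank '{"dr":[[0,0,0],[0,0,0],[0,0,0],[0,0,0],[0,0,0],[0,0,0]],"travel":[[0,-0.0015,0.003],[0,-0.0015,0.006],[0,-0.0015,0.009],[0,-0.0015,0.012],[0,-0.0015,0.0135],[0,-0.0015,0.0135]],"hand":[0,0,0,0,0,0]}'
python3 -m crank '{"dr":[[0,0,0],[0,0,0],[0,0,0],[0,0,0]],"travel":[[0,0,0.001],[0,0,0.002],[0,0,0.003],[0,0,0.003]],"hand":[0,0,0,0]}'
```

```text
clock: 8.22
eef_pos: [0.5097, 0.3494, 0.0716]
tool_rot: [0.164, 0.986, -0.0, -0.0]
ft_force: [-0.3, -0.5, -3.1]
grip_width: 0.0175
clock: 8.72
eef_pos: [0.5101, 0.3498, 0.0691]
tool_rot: [0.164, 0.986, 0.0, 0.0]
ft_force: [0.9, 1.4, -3.2]
grip_width: 0.0169
```

```bash
python3 -m crank '{"dr":[[0,0,0],[0,0,0],[0,0,0]],"travel":[[0,0,0.001],[0,0,0.001],[0,0,0.001]],"hand":[0,0,0]}'
python3 -m crank '{"dr":[[0,0,0],[0,0,0],[0,0,0]],"travel":[[0,0,0.001],[0,0,0.001],[0,0,0.001]],"hand":[0,0,0]}'
```

```text
clock: 9.1
eef_pos: [0.5104, 0.35, 0.0683]
tool_rot: [0.164, 0.986, 0.001, 0.001]
ft_force: [1.9, 2.4, -0.4]
grip_width: 0.0174
clock: 9.48
eef_pos: [0.5107, 0.3502, 0.0677]
tool_rot: [0.164, 0.986, 0.001, 0.001]
ft_force: [2.8, 3.1, 3.8]
grip_width: 0.0171
```

Contact is confirmed: the seats have taken the weight plus a few newtons. I'll release now.

```bash
python3 -m crank '{"dr":[[0,0,0],[0,0,0],[0,0,0],[0,0,0],[0,0,0],[0,0,0]],"travel":[[0,0,0],[0,0,0],[0,0,0],[0,0,0],[0,0,0],[0,0,0]],"hand":[0.02,0.03,0.05,0.07,0.07,0.07]}'
python3 - <<'E'
from h import *
snap('wrist','w5');snap('scene','s5');crop('s5',330,110,480,230,5,'s5c')
E
```

```text
clock: 10.22
eef_pos: [0.5096, 0.3493, 0.0667]
tool_rot: [0.164, 0.986, -0.0, -0.0]
ft_force: [0.0, -0.3, -0.1]
grip_width: 0.0702
```

View pics/w5.png

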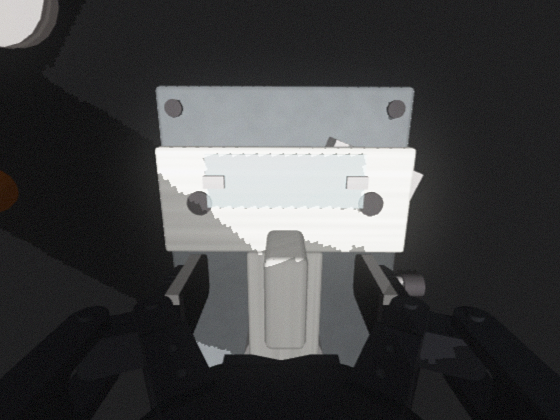

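View pics/s5c.png

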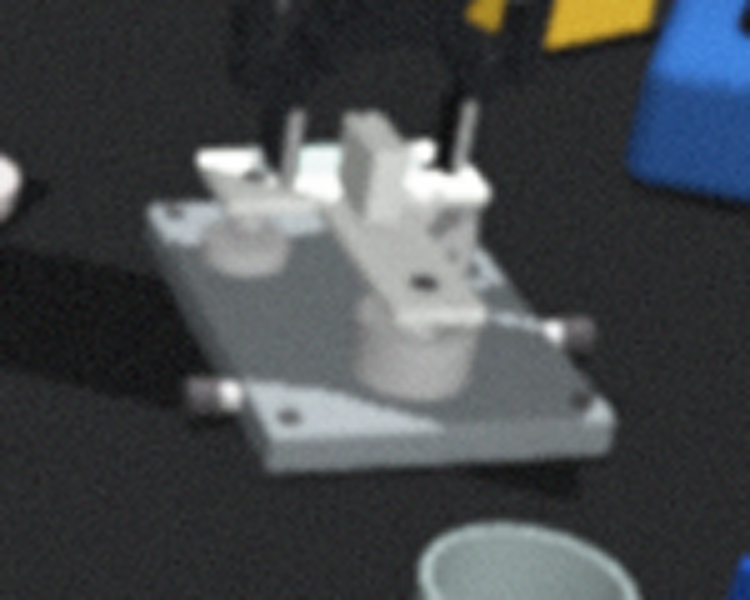

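The carrier is released and sitting in the seats, with the handle centred between the open pads. I'll retract straight up and check.

```bash
python3 -m crank '{"dr":[[0,0,0],[0,0,0],[0,0,0],[0,0,0],[0,0,0],[0,0,0],[0,0,0]],"travel":[[0,0,-0.01],[0,0,-0.03],[0,0,-0.06],[0,0,-0.09],[0,0,-0.12],[0,0,-0.14],[0,0,-0.14]],"hand":[0.07,0.07,0.07,0.07,0.07,0.07,0.07]}'
python3 -m crank '{"dr":[[0,0,0],[0,0,0],[0,0,0],[0,0,0],[0,0,0],[0,0,0]],"travel":[[0.02,-0.03,0],[0.04,-0.08,0],[0.06,-0.13,0],[0.06,-0.18,0],[0.06,-0.2,0],[0.06,-0.2,0]],"hand":[0.07,0.07,0.07,0.07,0.07,0.07]}'
python3 - <<'E'
from h import *
snap('top','t6');snap('scene','s6');snap('wrist','w6');crop('t6',60,165,190,300,4.4,'t6c');crop('s6',330,110,480,230,5,'s6c')
E
```

```text
clock: 11.2
eef_pos: [0.5109, 0.3502, 0.2097]
tool_rot: [0.164, 0.986, 0.002, 0.002]
ft_force: [0.9, 0.1, -1.5]
grip_width: 0.0701
clock: 11.95
eef_pos: [0.3881, 0.179, 0.2067]
tool_rot: [0.165, 0.986, 0.0, -0.0]
ft_force: [0.7, 0.7, 0.4]
grip_width: 0.0702
```

View pics/t6c.png

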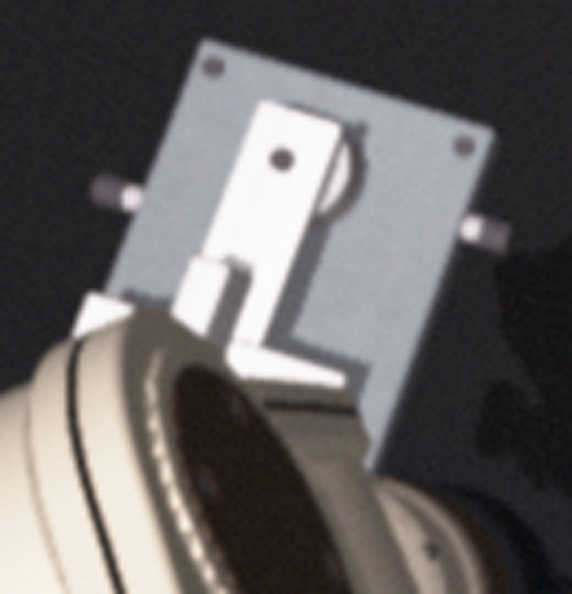

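View pics/s6c.png

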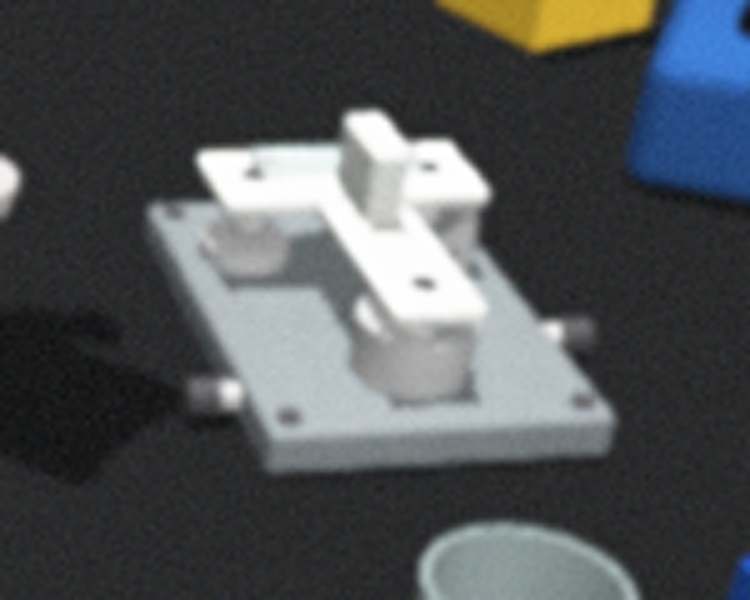

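View pics/t6.png

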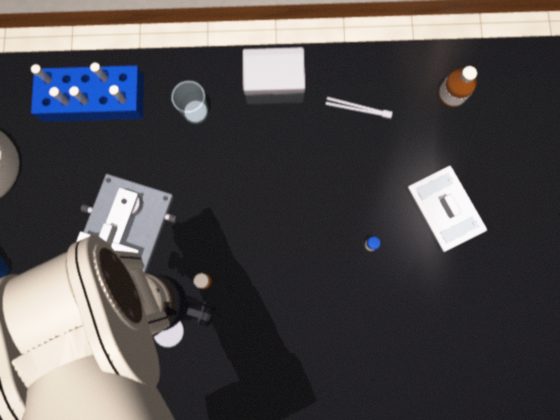

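The scene crop shows the carrier seated, with screws at (425,284), (429,167) and (254,173) in the crop. I'll fit the pose numerically.

Run:
```python
from h import *
s=load('s6');t=load('t6')
g=lambda L,k,x,y:[((u+.5)/k-.5+x,(v+.5)/k-.5+y) for u,v in L]
ls=np.array([(75,0,32),(-35,42,32),(-35,-42,32),(98,20,32),(98,-20,32),(-62,-62,32)])/1e3
ps=np.array(g([(425,284),(429,167),(254,173),(487,307),(402,320),(199,151)],5,330,110))
lt=np.array([(75,0,32),(98,20,32),(98,-20,32)])/1e3
pt=np.array(g([(282,159),(260,98),(344,126)],4.4,60,165))
def res(p):
    o=[]
    for d,l,q in((s,ls,ps),(t,lt,pt)):
        X=Rn.from_euler('ZYX',p[3:]).apply(l)+p[:3]
        o+=[w2px(d,x)-y for x,y in zip(X,q)]
    return np.ravel(o)
r=least_squares(res,[.51,.35,.03,-.33,0,0]);print(r.x.round(4),r.fun.round(1))
b=np.array([.51154,.34892]);th=-.33;c,s_=np.cos(th),np.sin(th);B=np.array([[c,-s_],[s_,c]])
print(B.T@(r.x[:2]-b))
o=np.load('pics/top0.npz')['color'].astype(int);print('oblong diff',abs(o-t['color'])[155:260,400:495].mean())
```

```text
[ 0.5129  0.3528  0.0304 -0.3431  0.0195  0.016 ] [-0.7  0.5  0.  -0.4  0.1  0.3 -0.   0.9 -1.7 -0.6 -0.2  0.  -0.5 -0.5
 -0.6 -0.3 -1.  -0.5]
[2.56911368e-05 4.13946789e-03]
oblong diff 2.0641938178780284
```

The fit puts the height at 30.4 mm and the tilt around 1°, with y about 4 mm off. That's probably calibration noise, so I'll look once more from the wrist camera above.

```bash
python3 -m crank '{"dr":[[0,0,0],[0,0,0],[0,0,0],[0,0,0],[0,0,0],[0,0,0],[0,0,0]],"travel":[[-0.02,0.03,0],[-0.04,0.08,0],[-0.06,0.13,0],[-0.06,0.18,0],[-0.06,0.2,0],[-0.06,0.2,0],[-0.06,0.2,0]],"hand":[0.07,0.07,0.07,0.07,0.07,0.07,0.07]}'
python3 - <<'E'
from h import *
snap('wrist','w7');crop('w7',160,80,420,340,2.3,'w7c')
E
```

```text
clock: 12.98
eef_pos: [0.5094, 0.3495, 0.2061]
tool_rot: [0.164, 0.986, -0.001, -0.0]
ft_force: [-0.4, -0.2, 0.3]
grip_width: 0.0703
```

View pics/w7c.png

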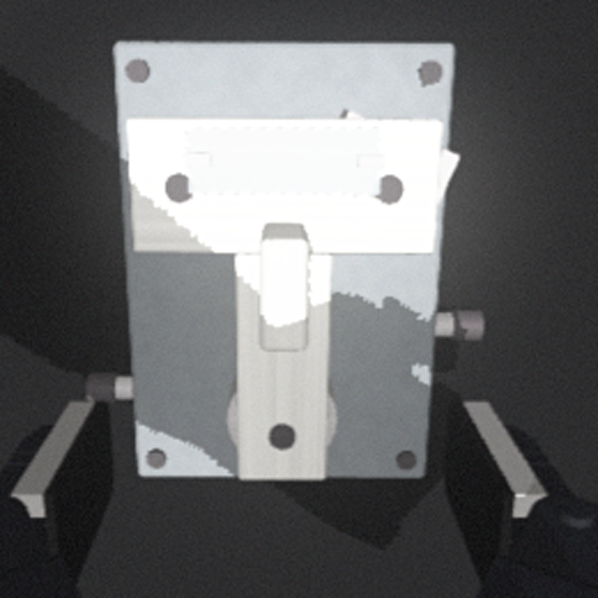

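Run:
```python
from h import *
d=load('w7'); f=lambda u,v,z:px2w(d,160+(u+.5)/2.3-.5,80+(v+.5)/2.3-.5,z)
W=[f(*q,.02) for q in [(139,477),(114,42),(454,42),(426,477)]]
b,th,r=fit2d(np.array([(122,-75),(-92.5,-75),(-92.5,75),(122,75)])/1e3,W);print(b,th,r.round(1).tolist())
T=[f(*q,.062) for q in [(282,436),(179,187),(390,187),(127,119),(443,119),(435,252),(135,252)]]
t,tt,r=fit2d(np.array([(75,0),(-35,-42),(-35,42),(-62,-62),(-62,62),(-8,62),(-8,-62)])/1e3,T);print(t,tt,r.round(1).tolist())
c,s=np.cos(th),np.sin(th);print(np.array([[c,s],[-s,c]])@(t-b),tt-th)
```

```text
[0.51242765 0.35048336] -0.3307183139179671 [[0.3, -0.6], [-1.0, -1.0], [-0.1, 1.3], [0.9, 0.4]]
[0.51246208 0.35063612] -0.33235235590930456 [[-0.3, 0.7], [0.1, 0.2], [0.2, -0.3], [-0.6, -0.3], [-0.0, 0.4], [0.6, -0.1], [0.0, -0.7]]
[-1.70458856e-05  1.55660538e-04] -0.001634041991337487
```

From the wrist camera the carrier is 0.2 mm and 0.002 rad from the base, so it is fully home. I'll hand it in.

```bash
python3 -c "
from workcell import job
print(job.job_done())"
```

```text
the job is handed in; nothing more can be done
None
```

I picked up the T carrier by its handle and lowered it onto the grey base until the seats took its weight. Then I let go, backed the gripper off and handed the job in at about 13 s of the 42 s allowed. No verdict was reported.

- **Position:** the last wrist-camera view put the carrier about 0.2 mm and 0.002 rad from the base pose, with the front screw centred over the cone.
- **Height and level:** a fit using the scene and top cameras gave the carrier's height as 30.4 mm and its tilt as about 1.5°. Both are within limits.
- **Disagreement:** that same fit showed about 4 mm of sideways offset. It was measured against a base position taken from the top camera alone. I trust the wrist view more because it sees the carrier and base together, and both results are within the 10 mm limit.
- **Oblong carrier:** it looks unmoved in the top view, and the arm never went near it.
- **Forces:** every force reading stayed below about 6 N. They were about zero after release, with the gripper clear of everything.

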